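# Settle the spring tester's load cell and zero its readout

## Task

Get the spring tester ready for a measurement: with your fingertips push the brass plug standing in the load cell's sprung dish gently down until the dish has sunk nearly all its travel, and let it spring back up. Then press the yellow zero key on the readout fully down, gently, and withdraw so that everything is up and untouched. Do not lift or grip the plug, and leave the other keys and the loose parts on the bench alone.

Things in the scene. Friction and masses are not known exactly. Their poses are not given: they have to be found in the camera images.
- cell: Load cell of a valve-spring tester, bolted to the bench: round dark steel foot 120 mm across and 10 mm thick, aluminium drum 80 mm across up to 40 mm. Origin: centre of the foot's underside on the bench (z = 0), z up. On top sits a sprung round steel dish, 72 mm across, concentric with the foot, floor 58 mm and rim 64 mm above the bench when unloaded.
- dish (a joint): How far the sprung dish is pushed straight down, m: 0 = up (unloaded), 0.008 = bottomed. The spring holds the dish and plug fully up by itself; on the plug it takes about 3 to 4 N to start it moving and about 8 to 9 N to bottom it; it comes back up by itself, damped (about 0.2 s).
- plug_top (a point): Centre of the flat top face of the hollow brass spring-seat plug that stands loose in the dish (60 mm hole, nothing holds it down). The plug is round: flange 56 mm across and 14 mm high below, boss 40 mm across above, 34 mm high overall, about 0.18 kg. This face is 92 mm above the bench when the dish is up. z of the point is the plug's axis, up.
- readout: Black bench readout box bolted to the bench, 120 (x) x 200 (y) x 45 mm high, pale display on the +x half of its top, three round keys in a row along its y axis on the -x half (27 mm from the centre line, 54 mm apart). Origin: centre of its underside on the bench; its x axis points from the keys to the display. Which colour of key is in which place varies.
- key_yellow_top (a point): Yellow zero key: centre of its flat top face; round, 26 mm across, standing 12 mm proud of the readout's top (top face 57 mm above the bench when up).
- key_yellow (a joint): How far the yellow key is pushed straight down, m: 0 = up, 0.006 = fully down. Spring return; about 2 N starts it, 5 N holds it fully down.
- key_white_top (a point): White key, to be left alone: centre of its flat top face; round, 26 mm across, standing 12 mm proud of the readout's top (top face 57 mm above the bench when up).
- key_white (a joint): How far the white key is pushed straight down, m: 0 = up, 0.006 = fully down. Spring return; about 2 N starts it, 5 N holds it fully down.
- key_blue_top (a point): Blue key, to be left alone: centre of its flat top face; round, 26 mm across, standing 12 mm proud of the readout's top (top face 57 mm above the bench when up).
- key_blue (a joint): How far the blue key is pushed straight down, m: 0 = up, 0.006 = fully down. Spring return; about 2 N starts it, 5 N holds it fully down.
- spare_mid (a point): Spare hollow brass spring-seat plug, same shape as the one in the dish (56 mm across, 34 mm high), loose on the bench beside the load cell. Point: on its axis, half-way up. Leave alone.
- tappet_mid (a point): Dark steel bucket tappet, 34 mm across, 28 mm high, loose on the bench beside the load cell. Point: on its axis, half-way up. Leave alone.
- socket_mid (a point): Steel tube socket, 30 mm across, 40 mm high, loose on the bench beside the load cell. Point: on its axis, half-way up. Leave alone.
- valve_mid (a point): Engine valve standing on its head, head 36 mm across, thin stem up to 90 mm, loose on the bench beyond the readout; tips easily. Point: on its axis, half-way up. Leave alone.
- jar_mid (a point): Small jar, 40 mm across, 50 mm high, loose on the bench beyond the readout. Point: on its axis, half-way up. Leave alone.
- driver_grip (a point): Red-handled screwdriver lying at the far side of the bench; the point is on its handle. Leave alone.
Mind the look-alikes: they are no part of the job. What is meant by the part that bears valve_mid is not turquoise, and is the larger of those in its own colour.

How it is judged:
By the outcome, as a careful person would: the job done as asked, in the order asked, and still so for the second after the job is handed in, with the robot touching nothing.
It also fails if it takes over 45 s, if anything falls off the work surface, if the arm or the gripper's body presses on something with over 40 N, if the wrist force passes 120 N, or if a joint passes its speed limit or range.

## Robot

A 6-joint arm with a two-finger parallel gripper is mounted at the origin on the work surface. World frame = base frame: x ahead of the robot, y to its left, z up, the work surface at z = 0. Lengths are in m, angles in rad, forces in N, time in s.
With the tool pointing down it reaches from about 0.375 to 0.925 m from the base axis. Payload 5.7 kg.
Tool frame: the origin (TCP) lies midway between the tips of the shut fingers; the grasp point (between the pads) lies r.grip_depth behind it (r.grip_depth is the distance from the TCP to the grasp point, in m); x points along the fingers, z is the direction in which the jaws open and shut, and the axes are right-handed (so a half turn about x gives the same grasp; the last joint's range is limited). The gripper opens to 88 mm and grips with 3 to 60 N. Pads are 20 mm wide; open, the fingers measure 115 mm over their backs; the gripper's body (75 mm by 178 mm) begins 61 mm behind the grasp point.
Start: joints at [-1.334, 0.359, 1.51, -0, 1.272, -0.115], TCP at [0.207, -0.563, 0.223] pointing down, gripper open.
Joint ranges: [-2.97, 2.97], [-1.01, 2.36], [0.21, 2.38], [-0.96, 4.11], [0.2, 2.71], [-2.98, 2.98]. Speed limits (rad/s): [2.39, 2.39, 3.14, 3.14, 3.14, 3.14].

## Interface

Orientations are given as a unit quaternion [w, x, y, z].
In Python, from workcell import r gives the robot as it stands. The module is installed in compiled form; this text tells all that it offers.
- The arm moves only by the tool play_rows, never from a script. Its argument "rows" is a list that holds one entry, the list of rows, each a list of 4 numbers: the shift along the world's x, y, z in mm, then the turn about the world's z in rad. A call has 1 to 20 rows; each row is the pose to reach, as a shift and turn from the pose measured when the call began; what a row does not reach only later rows make up. A row lasts 1/12 s, in which the tool goes at most 41.7 mm and 7.16 degrees, less where a joint would pass 70% of its speed; a pose out of reach is approached as far as the arm can. A call with a gripper value outside its range is refused whole. "hand" is the finger opening in mm, from 0 to 87.8, set as the call begins (left out, the last holds). The fingers move at their own pace and stop on an object; "newtons" is the grip in N (left out, the last holds). Time passes only in rows, so rows that repeat a pose let the fingers close. It gives the time, the measured TCP pose, the force and the opening at its end, in the units of the state.
- r.get_state(): the state, without advancing time (a new reading comes with each control period).
- r.camera(name): name is "scene" or "top"; returns a dict with "image" (420x560x3 uint8, red, green, blue), "fx", "fy", "cx", "cy" (pixels), "extrinsics" (4x4, takes a point from world to camera coordinates). Camera axes: x right, y up, looking along -z (the intrinsics and any distortion apply to the point x, -y, -z); pixel columns grow to the right and rows downward; lengths in m; the calibration is good to about 2 mm. A picture is of the moment at which its call begins. There is no depth.
- r.job_done(): hands the job in, once; it reports no verdict.
Trained networks look in a picture, given as the dict that the camera call returned (one of the last four; its "shot" number tells which), for a name from the list of things; names that differ only in an ending like _2 or _b are one class to them, and where a whole thing is asked for, a point or a joint stands for the part that bears it (a point fixed in the world has none). Each returns a list of dicts, best first, with "p" (0 to 1); they miss things now and then, are a little off and sometimes report something else, mostly with a low value. They report only what shows in the picture. A call takes as long as a camera call. They do not tell look-alikes from the thing itself.
- r.silhouettes(name, picture): "region" (420x560 bool, what is visible of it) and "xy" ([column, row] in pixels, amid what is visible of it).
- r.place_of(name, picture): "xy" ([column, row] in pixels: a listed point, or the origin of a listed thing).
The state is a dict: "clock": time; "joints": joint angles; "dq": joint speeds; "joint_torque": joint torques, N m; "eef_pos": TCP position; "orientation": TCP orientation; "contact_force": force on the tool from outside, world axes, zero at the start; "ft_torque": the same for the moment, N m; "grip_width": finger opening in m.
Only numpy, scipy, OpenCV 4.12 (cv2) and the standard library are available. Lean on these libraries where they do the work, as an engineer would, in place of code of your own. Each camera call takes 0.05 s, during which the arm holds its last target.

## Working session

There is one attempt and no reset: what is moved stays moved. The work goes in short steps, Python scripts to look and compute and a tool call to move; the robot and the scene stay as the last step left them, time stands still between calls to the robot, and variables do not carry over. Pictures are saved under pics/ and viewed, and the job is handed in when it is done.

Besides the shell and the picture viewer there is one more tool, called after ">>>" as name(argument=value, ...), one argument or row to a line, values as JSON. play_rows: Moves the arm, as the interface text tells. Its arguments: {"type":"object","properties":{"rows":{"type":"array","items":{"type":"array","items":{"type":"array","items":{"type":"number"}}}},"hand":{"type":"number"},"newtons":{"type":"number"}},"required":["rows"]}

```bash
mkdir -p pics; python3 - <<'E'
from workcell import r
import cv2,pickle
s=r.get_state();print({k:s[k] for k in('clock','eef_pos','orientation','contact_force','grip_width')},r.grip_depth)
for n in("scene","top"):
    c=r.camera(n);pickle.dump(c,open(n+'.pkl','wb'))
    print(n,c['shot'],c['fx'],c['fy'],c['cx'],c['cy'],c['extrinsics'].tolist(),[k for k in c])
    cv2.imwrite(f'pics/{n}0.png',cv2.resize(c['image'][:,:,::-1],(800,600),interpolation=cv2.INTER_CUBIC))
    for nm in("cell","plug_top","readout","key_yellow_top","key_white_top","key_blue_top","spare_mid","valve_mid","jar_mid","socket_mid","tappet_mid","driver_grip"):
        print(nm,[( [round(float(v),1) for v in d['xy']],round(float(d['p']),2)) for d in r.place_of(nm,c)])
E
```

```text
{'clock': 0.0, 'eef_pos': array([ 0.20658516, -0.5626141 ,  0.2218426 ]), 'orientation': array([ 0.57932054,  0.40519938,  0.58024085, -0.4043782 ]), 'contact_force': array([-0.53880345, -0.8005099 ,  0.32914898]), 'grip_width': 0.08807540559990576} 0.0187
scene 1 501.8772622564818 501.8772622564818 265.68831630048305 210.43512381807722 [[-0.7391031219098728, 0.6733278186275237, 0.018873893222656184, 0.45594705680910413], [-0.406039446452963, -0.4677110659552374, 0.7850976542489391, 0.1871339732201358], [0.537455619662918, 0.5726045821029692, 0.6190843637562109, -1.40501261087888], [0.0, 0.0, 0.0, 1.0]] ['image', 'fx', 'fy', 'cx', 'cy', 'extrinsics', 'shot']
cell [([372.8, 290.4], 0.87), ([321.8, 262.4], 0.74)]
plug_top [([380.8, 253.1], 0.62)]
readout [([234.8, 164.9], 0.94), ([369.7, 289.7], 0.39)]
key_yellow_top [([257.7, 154.4], 0.57)]
key_white_top [([243.9, 143.0], 0.66), ([225.8, 133.8], 0.47), ([427.1, 296.1], 0.16)]
key_blue_top [([242.3, 143.6], 0.49)]
spare_mid [([423.6, 294.6], 0.63)]
valve_mid [([221.0, 177.3], 0.68), ([225.5, 200.6], 0.58), ([254.8, 188.7], 0.48)]
jar_m
[... 450 characters left out ...]
52302796825, -0.03469845106656542, 0.9922060417379948, -1.0471300067930476], [0.0, 0.0, 0.0, 1.0]] ['image', 'fx', 'fy', 'cx', 'cy', 'extrinsics', 'shot']
cell [([173.6, 233.5], 0.95), ([416.3, 219.8], 0.49)]
plug_top [([160.4, 231.7], 0.76), ([433.2, 278.8], 0.65)]
readout [([396.9, 273.6], 0.95)]
key_yellow_top [([383.9, 285.2], 0.71)]
key_white_top [([433.1, 280.1], 0.69), ([372.4, 224.1], 0.24)]
key_blue_top [([410.1, 283.3], 0.52)]
spare_mid [([131.0, 262.6], 0.94)]
valve_mid [([346.3, 200.7], 0.68), ([372.8, 224.6], 0.66), ([331.7, 228.2], 0.47)]
jar_mid [([418.2, 217.7], 0.63)]
socket_mid [([219.9, 221.7], 0.57)]
tappet_mid [([153.0, 191.8], 0.75)]
driver_grip [([246.8, 122.5], 0.77)]
```

View pics/scene0.png

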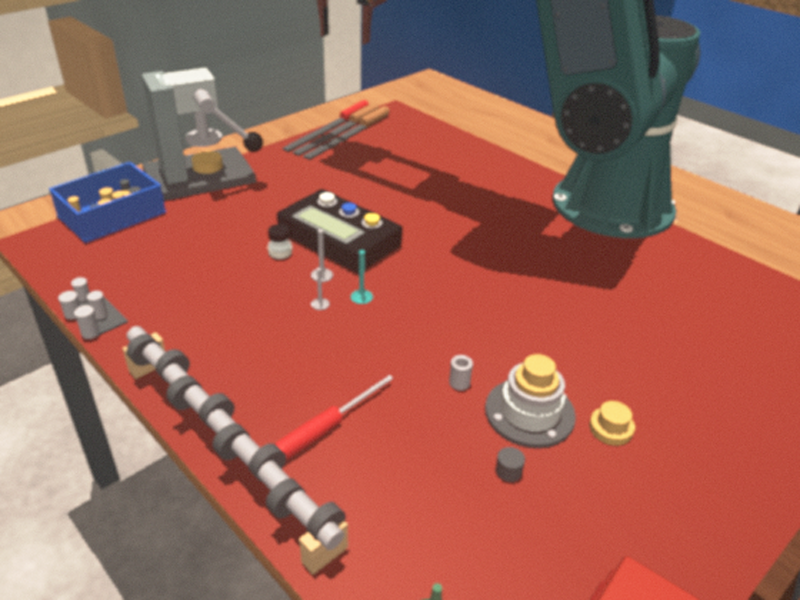

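View pics/top0.png

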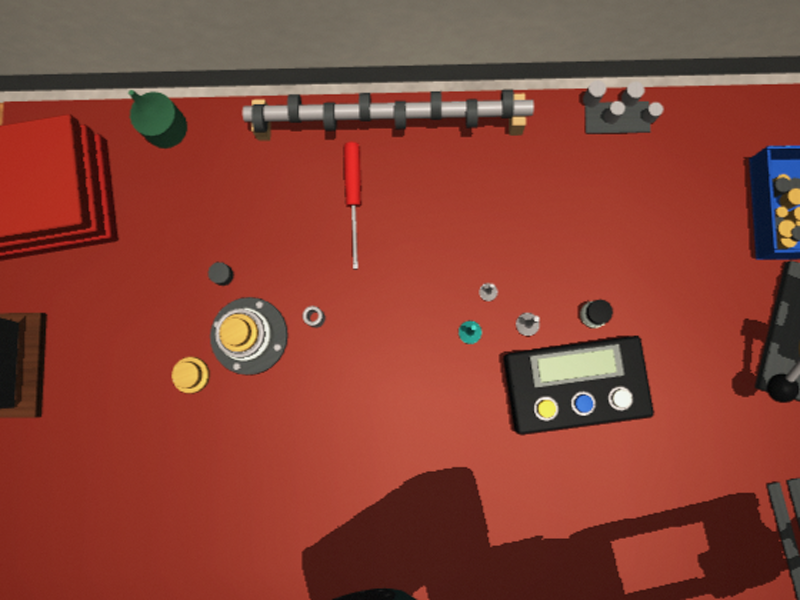

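The scene view (560-px coordinates) shows the plug at (381,253) in the cell, the spare plug at (424,295), and the readout with keys white (226,134), blue (243,143) and yellow (258,154). In the top view the plug is at (160,232) and the keys are yellow (384,285), blue (410,283) and white (433,280). Three valves stand beyond the readout, at top-view pixels (372,225), (346,201) and (332,228). The last is turquoise, so it isn't the one meant. The larger grey one at (372,225) is the listed valve, and I'll avoid all three.

```bash
cat > h.py <<'E'
import numpy as np
def P(c):
    K=np.array([[c['fx'],0,c['cx']],[0,c['fy'],c['cy']],[0,0,1]])
    return K@np.diag([1,-1,-1])@c['extrinsics'][:3]
def proj(c,X):
    q=P(c)@np.append(X,1);return q[:2]/q[2]
def tri(cs,uv):
    import cv2
    X=cv2.triangulatePoints(P(cs[0]),P(cs[1]),np.float64(uv[0]).reshape(2,1),np.float64(uv[1]).reshape(2,1)).ravel();X=X[:3]/X[3]
    return X,[np.round(proj(c,X)-u,1) for c,u in zip(cs,uv)]
def onplane(c,uv,z):
    p=P(c);A=np.c_[p[:,0],p[:,1],-np.array([uv[0],uv[1],1])]
    return np.linalg.solve(A,-(p[:,2]*z+p[:,3]))[:2]
E
python3 - <<'E'
from h import *;import pickle,cv2
S,T=[pickle.load(open(n+'.pkl','rb')) for n in('scene','top')]
for n,a,b,z in(("plug",(380.8,253.1),(160.4,231.7),.092),("yel",(257.7,154.4),(383.9,285.2),.057),("white",(225.8,133.8),(433.1,280.1),.057),("blue",(242.3,143.6),(410.1,283.3),.057),("cell",(372.8,290.4),(173.6,233.5),0),("readout",(234.8,164.9),(396.9,273.6),0),("spare",(423.6,294.6),(131,262.6),.017),("socket",(322.6,257.9),(219.9,221.7),.02),("tappet",(359.6,326),(153,191.8),.014)):
    X,e=tri((S,T),(a,b));print(n,X.round(4),e,onplane(S,a,z).round(4),onplane(T,b,z).round(4))
def crop(c,x,y,h,n):
    cv2.imwrite('pics/'+n,cv2.resize(c['image'][y-h:y+h,x-h:x+h,::-1],(560,560),interpolation=cv2.INTER_NEAREST))
crop(T,165,232,35,'c1.png');crop(T,396,275,50,'c2.png');crop(S,375,270,40,'c3.png')
a=[cv2.imread(f'pics/c{i}.png') for i in(1,2,3)]
cv2.imwrite('pics/call.png',cv2.resize(cv2.hconcat(a),(800,267)))
E
```

```text
plug [0.561  0.2432 0.0989] [array([-0.1,  0. ]), array([-0.1,  0. ])] [0.5541 0.2395] [0.5616 0.245 ]
yel [ 0.4506 -0.2116  0.0469] [array([0.5, 0.1]), array([ 0.4, -0.4])] [ 0.4622 -0.2006] [ 0.45  -0.209]
white [ 0.4648 -0.3112  0.0666] [array([2.7, 0.4]), array([ 2.2, -2.5])] [ 0.4583 -0.3307] [ 0.4596 -0.309 ]
blue [ 0.4551 -0.2641  0.0558] [array([0.9, 0.1]), array([ 0.8, -0.8])] [ 0.4577 -0.2646] [ 0.4535 -0.2623]
cell [0.5632 0.2421 0.0018] [array([-1.4, -0. ]), array([-1. ,  0.7])] [0.5596 0.243 ] [0.5649 0.2404]
readout [ 0.4804 -0.2529  0.0065] [array([3.9, 0.5]), array([ 3.1, -3.4])] [ 0.4801 -0.2691] [ 0.4731 -0.2472]
spare [0.5047 0.324  0.0157] [array([ 3.3, -0.2]), array([ 2.3, -1.6])] [0.511  0.3207] [0.5012 0.3284]
socket [0.5872 0.134  0.0251] [array([-0.2, -0. ]), array([-0.1,  0.1])] [0.5826 0.131 ] [0.588  0.1345]
tappet [0.6562 0.2857 0.0129] [array([-0.7, -0. ]), array([-0.4,  0.3])] [0.6561 0.287 ] [0.6567 0.2845]
```

```bash
python3 - <<'E'
from h import *;import pickle,cv2
S,T=[pickle.load(open(n+'.pkl','rb')) for n in('scene','top')]
# yellow blobs by colour
for nm,c in(('S',S),('T',T)):
    hsv=cv2.cvtColor(c['image'],cv2.COLOR_RGB2HSV)
    for lab,lo,hi in(("yel",(22,90,110),(35,255,255)),("brass",(15,90,110),(35,255,255)),("blue",(105,120,60),(130,255,255))):
        m=cv2.inRange(hsv,lo,hi);n,l,st,ce=cv2.connectedComponentsWithStats(m)
        print(nm,lab,[(st[i].tolist(),ce[i].round(1).tolist()) for i in range(1,n) if st[i][4]>15])
E
```

```text
S yel [([255, 150, 10, 6, 46], [260.0, 152.2]), ([368, 249, 20, 14, 208], [377.5, 255.3]), ([362, 256, 29, 18, 91], [373.9, 267.1]), ([421, 282, 20, 14, 211], [430.8, 288.4]), ([415, 288, 29, 19, 88], [427.0, 299.6])]
S brass [([0, 0, 49, 9, 249], [17.1, 2.7]), ([526, 0, 11, 4, 21], [530.9, 1.0]), ([541, 0, 16, 10, 68], [548.4, 3.9]), ([0, 12, 96, 104, 4565], [45.1, 71.9]), ([134, 104, 22, 18, 296], [144.4, 113.0]), ([69, 131, 22, 11, 122], [77.4, 135.6]), ([48, 138, 7, 9, 40], [51.7, 140.9]), ([254, 148, 13, 10, 90], [260.0, 152.6]), ([0, 181, 16, 25, 226], [5.2, 195.3]), ([106, 233, 7, 7, 24], [109.1, 236.3]), ([89, 249, 18, 15, 100], [96.6, 257.4]), ([361, 248, 31, 30, 697], [376.0, 262.9]), ([413, 281, 32, 30, 716], [428.6, 295.8]), ([237, 365, 6, 7, 23], [239.5, 367.7]), ([210, 373, 32, 28, 316], [221.6, 387.1])]
S blue [([262, 0, 124, 79, 4830], [337.1, 26.0]), ([458, 0, 102, 93, 5998], [520.5, 41.1]), ([36, 114, 78, 55, 2197], [75.7, 140.9]), ([240, 142, 9, 7, 47], [243.8, 144.7])]
T yel [([166, 226, 7, 9, 38], [169.4, 230.9]), ([163, 227, 16, 18, 54], [173.6, 237.6]), ([137, 255, 8, 17, 36], [141.5, 264.5]), ([376, 280, 13, 12, 125], [382.3, 285.7])]
T brass [([359, 66, 8, 4, 31], [362.6, 67.5]), ([176, 70, 10, 4, 29], [180.4, 71.1]), ([358, 81, 10, 7, 64], [362.5, 84.2]), ([544, 122, 9, 4, 20], [548.4, 123.4]), ([551, 131, 9, 12, 86], [555.6, 136.9]), ([543, 144, 9, 8, 54], [547.1, 147.9]), ([545, 145, 15, 28, 211], [551.9, 160.2]), ([153, 219, 28, 27, 553], [166.3, 232.4]), ([120, 250, 26, 25, 478], [132.4, 262.1]), ([376, 280, 13, 12, 126], [382.3, 285.7])]
T blue [([536, 102, 24, 77, 626], [546.2, 131.0]), ([403, 276, 12, 13, 117], [408.3, 281.9])]
```

View pics/call.png

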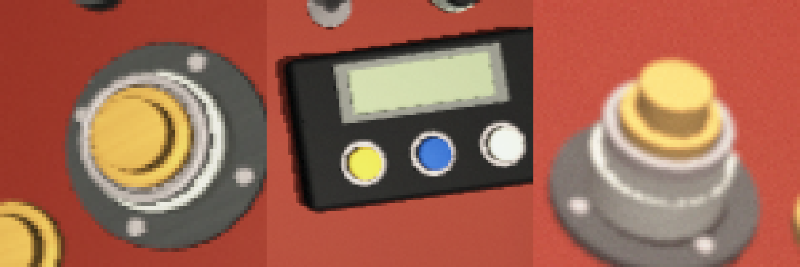

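```bash
python3 - <<'E'
from h import *;import pickle,cv2
S,T=[pickle.load(open(n+'.pkl','rb')) for n in('scene','top')]
for n,a,b,z in(("plug",(378,255),(163.6,232.5),.092),("yel",(260,152.2),(382.3,285.7),.057),("blue",(243.8,144.5),(408.3,281.9),.057)):
    X,e=tri((S,T),(a,b));print(n,X.round(4),e,onplane(S,a,z).round(4),onplane(T,b,z).round(4))
for c,nm in((S,'S'),(T,'T')):   # foot circle from dark grey; white rim
    pass
def draw(c,x,y,h,circ):
    k=560/(2*h)
    im=cv2.resize(c['image'][y-h:y+h,x-h:x+h,::-1],(560,560),interpolation=cv2.INTER_NEAREST)
    for cx,cy,cz,rad in circ:
        p=np.array([(proj(c,[cx+rad*np.cos(t),cy+rad*np.sin(t),cz])-[x-h,y-h]+.5)*k for t in np.linspace(0,6.28,60)])
        cv2.polylines(im,[np.round(p).astype(int).reshape(-1,1,2)],True,(255,0,255),1)
    return im
p=(.5575,.2415);q=(.4545,-.207)
pc=[(*p,.01,.06),(*p,.064,.036),(*p,.092,.02)]
qc=[(*q,.057,.013)]
out=cv2.hconcat([cv2.vconcat([draw(T,165,232,35,pc),draw(S,375,270,40,pc)]),cv2.vconcat([draw(T,396,275,40,qc),draw(S,250,155,40,qc)])])
cv2.imwrite('pics/ov1.png',cv2.resize(out,(600,600),interpolation=cv2.INTER_AREA))
E
```

```text
plug [0.5602 0.2386 0.0904] [array([ 0.2, -0. ]), array([ 0.1, -0.1])] [0.562  0.2393] [0.5599 0.2384]
yel [ 0.4492 -0.2062  0.0554] [array([0.1, 0. ]), array([ 0.1, -0.1])] [ 0.4511 -0.2045] [ 0.449  -0.2057]
blue [ 0.4566 -0.2592  0.0563] [array([0.2, 0. ]), array([ 0.2, -0.2])] [ 0.4576 -0.2588] [ 0.4563 -0.2587]
```

View pics/ov1.png

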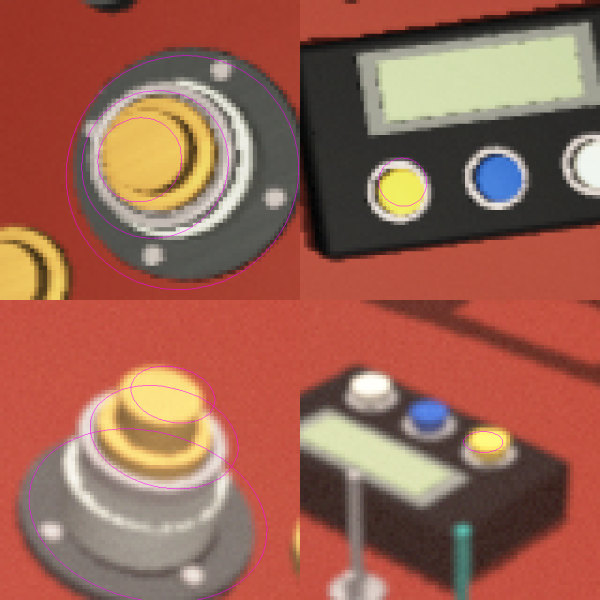

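The colour-based triangulation agrees with the text's heights: plug top at (0.560, 0.2385, z≈0.090) and yellow key at (0.450, −0.2055, z≈0.0555). The enlarged crop confirms the plug in the dish is the one left of the socket, and that the yellow key is at the −y…+y end of the row nearest the cell. I'm shutting the fingers and crossing high.

>>> play_rows(
  rows=[
    [[10, 23, 0, 0], [20, 46, 0, 0], [30, 69, 0, 0], [40, 92, 0, 0], [50, 115, 0, 0], [60, 138, 0, 0], [70, 161, 0, 0], [80, 184, 0, 0], [90, 207, 0, 0], [100, 230, 0, 0], [110, 253, 0, 0], [120, 276, 0, 0], [130, 299, 0, 0], [140, 322, 0, 0], [150, 345, 0, 0], [160, 368, 0, 0], [170, 391, 0, 0], [180, 414, 0, 0], [190, 437, 0, 0], [200, 460, 0, 0]],
  ],
  hand=0,
  newtons=10,
)

```text
clock: 2.97
eef_pos: [0.4071, -0.1021, 0.2228]
orientation: [0.58, 0.405, 0.58, -0.405]
contact_force: [0.1, -0.8, -0.3]
grip_width: 0.0004
```

>>> play_rows(
  rows=[
    [[9, 20, 0, 0], [18, 40, 0, 0], [27, 60, 0, 0], [36, 80, 0, 0], [45, 100, 0, 0], [54, 120, 0, 0], [63, 140, 0, 0], [72, 160, 0, 0], [81, 180, 0, 0], [90, 200, 0, 0], [99, 220, 0, 0], [108, 240, 0, 0], [117, 260, 0, 0], [126, 280, 0, 0], [135, 300, 0, 0], [144, 320, 0, 0], [150, 334, 0, 0], [153, 340.5, 0, 0], [153, 340.5, 0, 0], [153, 340.5, 0, 0]],
  ],
)

```text
clock: 4.63
eef_pos: [0.5598, 0.238, 0.2226]
orientation: [0.58, 0.404, 0.58, -0.405]
contact_force: [-0.2, 0.3, -0.5]
grip_width: 0.0004
```

```bash
python3 - <<'E'
from workcell import r
import cv2
from h import *
s=r.get_state();print(s['eef_pos'],s['contact_force'],s['joints'].round(2) if hasattr(s['joints'],'round') else s['joints'])
from scipy.spatial.transform import Rotation as R
q=s['orientation'];print(R.from_quat([q[1],q[2],q[3],q[0]]).as_matrix().round(3))
a=r.camera('top');b=r.camera('scene')
print(proj(a,s['eef_pos']),proj(b,s['eef_pos']))
A=cv2.resize(a['image'][170:310,80:260,::-1],None,fx=2.2,fy=2.2);B=cv2.resize(b['image'][170:310,290:470,::-1],None,fx=2.2,fy=2.2)
cv2.imwrite('pics/m1.png',cv2.hconcat([A,B]))
E
```

```text
[0.55976702 0.23799262 0.22262921] [-0.17807515  0.26075286 -0.45394161] [ 0.29  0.37  1.49 -0.    1.28  1.51]
[[-0.     0.939  0.345]
 [-0.001  0.345 -0.939]
 [-1.    -0.     0.001]]
[144.61113789 226.86596862] [390.64687487 196.33499419]
```

View pics/m1.png

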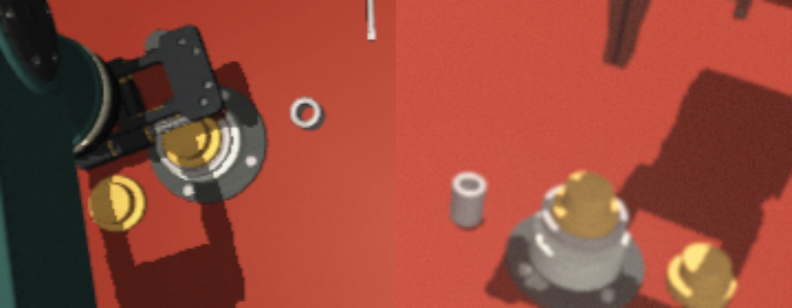

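The fingertips are over the plug, at crop (618,66) in the scene view against a projection of (617,57). I'm descending to about 10 mm above it, then creeping down.

>>> play_rows(
  rows=[
    [[0, 0, -12, 0], [0, 0, -26, 0], [0, 0, -40, 0], [0, 0, -54, 0], [0, 0, -68, 0], [0, 0, -80, 0], [0, 0, -90, 0], [0, 0, -100, 0], [0, 0, -108, 0], [0, 0, -114, 0], [0, 0, -118, 0], [0, 0, -120, 0], [0, 0, -121, 0], [0, 0, -121, 0], [0, 0, -121, 0]],
  ],
)

```text
clock: 5.98
eef_pos: [0.5599, 0.2376, 0.1021]
orientation: [0.58, 0.405, 0.579, -0.405]
contact_force: [-0.1, 0.5, 0.1]
grip_width: 0.0004
```

```bash
python3 - <<'E'
from workcell import r
import cv2
s=r.get_state();print(s['eef_pos'],s['contact_force'])
b=r.camera('scene')
cv2.imwrite('pics/m2.png',cv2.resize(b['image'][200:320,310:470,::-1],None,fx=4,fy=4))
E
```

```text
[0.55990241 0.23757277 0.10214423] [-0.142366    0.50556266  0.10051243]
```

View pics/m2.png

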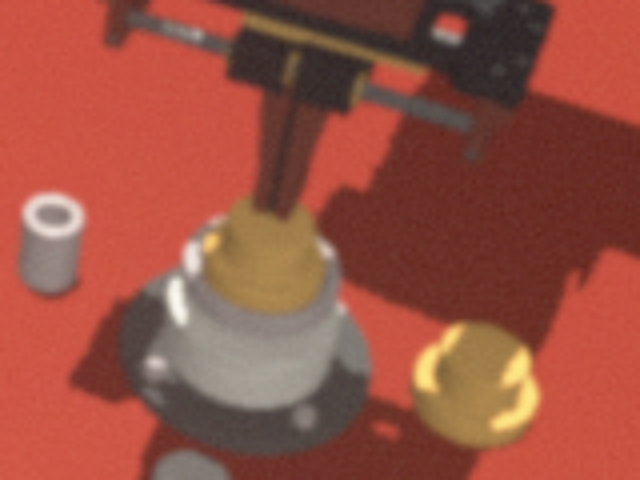

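Fingers are centred over the boss (tips at crop (275,210), boss at about (272,215)). Creeping.

>>> play_rows(
  rows=[
    [[0, 0.3, -2, 0], [0, 0.5, -4, 0], [0, 0.5, -6, 0], [0, 0.5, -7, 0], [0, 0.5, -8, 0], [0, 0.5, -9, 0], [0, 0.5, -10, 0], [0, 0.5, -11, 0], [0, 0.5, -11, 0], [0, 0.5, -11, 0]],
  ],
)

```text
clock: 6.87
eef_pos: [0.56, 0.2381, 0.0915]
orientation: [0.58, 0.405, 0.579, -0.405]
contact_force: [0.1, -1.2, 3.5]
grip_width: 0.0003
```

>>> play_rows(
  rows=[
    [[0, 0, -0.7, 0], [0, 0, -1.4, 0], [0, 0, -2.1, 0], [0, 0, -2.8, 0], [0, 0, -3.5, 0], [0, 0, -4, 0], [0, 0, -4.5, 0], [0, 0, -4.5, 0], [0, 0, -4.5, 0]],
  ],
)

```text
clock: 7.62
eef_pos: [0.56, 0.2381, 0.0872]
orientation: [0.58, 0.405, 0.579, -0.405]
contact_force: [-1.9, -1.1, 7.8]
grip_width: 0.0003
```

```bash
python3 - <<'E'
from workcell import r
import cv2,numpy as np
F=[]
for i in range(8):
    b=r.camera('scene');s=r.get_state();F.append(s['contact_force'])
print(np.mean(F,0),np.std(F,0),s['eef_pos'])
cv2.imwrite('pics/m3.png',cv2.resize(b['image'][200:320,310:470,::-1],None,fx=4,fy=4))
E
```

```text
[-1.62374009 -0.59132033  6.10739851] [0.43642683 0.37967512 0.57388383] [0.55994623 0.2380881  0.087206  ]
```

View pics/m3.png

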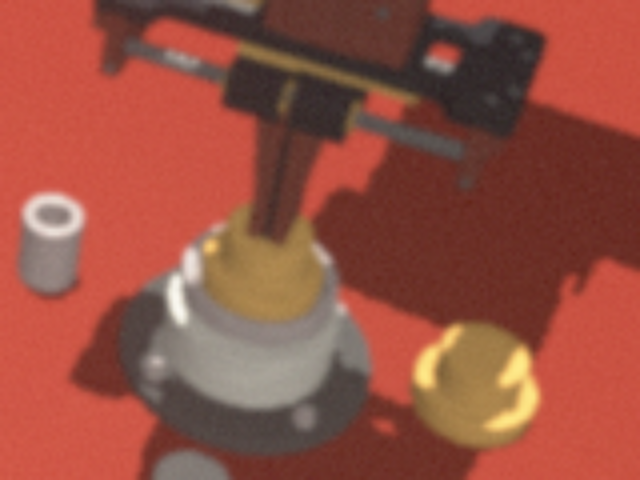

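The mean force of 6.1 N at z=0.0872 fits about 4.8 mm of sink (expected about 6.4 N). Going down the last bit.

>>> play_rows(
  rows=[
    [[0, 0, -0.5, 0], [0, 0, -1, 0], [0, 0, -1.5, 0], [0, 0, -2, 0], [0, 0, -2.5, 0], [0, 0, -2.7, 0], [0, 0, -2.7, 0], [0, 0, -2.7, 0]],
  ],
)

```text
clock: 8.68
eef_pos: [0.56, 0.2381, 0.0849]
orientation: [0.58, 0.405, 0.579, -0.405]
contact_force: [-2.8, -0.0, 7.8]
grip_width: 0.0007
```

```bash
python3 - <<'E'
from workcell import r
import cv2,numpy as np
F=[]
for i in range(8):
    b=r.camera('scene');s=r.get_state();F.append(s['contact_force'])
print(np.mean(F,0),np.std(F,0),s['eef_pos'])
E
```

```text
[-2.13538736 -0.652377    7.69664058] [0.38760563 0.48479796 0.50429379] [0.55997034 0.23809707 0.08494087]
```

>>> play_rows(
  rows=[
    [[0, 0, -0.3, 0], [0, 0, -0.6, 0], [0, 0, -0.8, 0], [0, 0, -0.8, 0], [0, 0, -0.8, 0], [0, 0, -0.8, 0]],
  ],
)

```text
clock: 9.58
eef_pos: [0.56, 0.2381, 0.0846]
orientation: [0.58, 0.405, 0.579, -0.405]
contact_force: [-2.3, -2.8, 7.6]
grip_width: 0.0005
```

```bash
python3 - <<'E'
from workcell import r
import cv2,numpy as np
F=[]
for i in range(8):
    b=r.camera('scene');s=r.get_state();F.append(s['contact_force'])
print(np.mean(F,0),np.std(F,0),s['eef_pos'])
cv2.imwrite('pics/m4.png',cv2.resize(b['image'][200:320,310:470,::-1],None,fx=4,fy=4))
E
```

```text
[-2.19908646 -0.95768467  7.63067538] [0.50247575 0.57039275 0.31631021] [0.55999215 0.23806179 0.08460849]
```

View pics/m4.png

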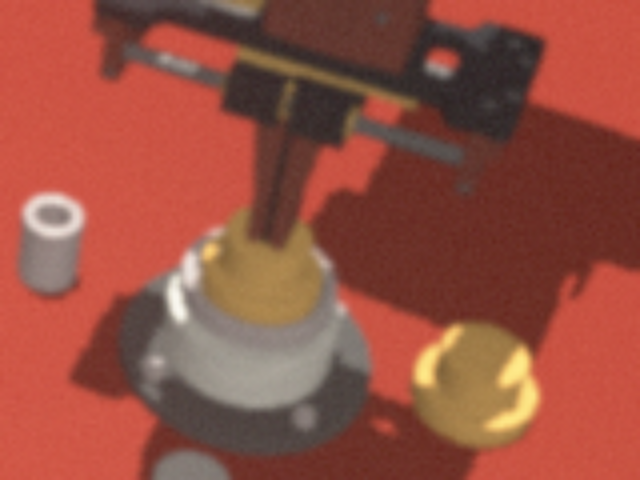

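>>> play_rows(
  rows=[
    [[0, 0, -0.3, 0], [0, 0, -0.6, 0], [0, 0, -0.7, 0], [0, 0, -0.7, 0], [0, 0, -0.7, 0]],
  ],
)

```text
clock: 10.4
eef_pos: [0.56, 0.2381, 0.0844]
orientation: [0.58, 0.405, 0.579, -0.405]
contact_force: [-2.4, -1.1, 8.4]
grip_width: 0.0007
```

That is about 7.6 mm of sink at about 8 N. Now releasing straight up, slowly at first.

>>> play_rows(
  rows=[
    [[0, 0, 1, 0], [0, 0, 2, 0], [0, 0, 3, 0], [0, 0, 4, 0], [0, 0, 5, 0], [0, 0, 6, 0], [0, 0, 7, 0], [0, 0, 8, 0], [0, 0, 9.5, 0], [0, 0, 12, 0], [0, 0, 16, 0], [0, 0, 24, 0], [0, 0, 36, 0], [0, 0, 50, 0], [0, 0, 64, 0], [0, 0, 78, 0], [0, 0, 88, 0], [0, 0, 94, 0], [0, 0, 96, 0], [0, 0, 96, 0]],
  ],
)

```text
clock: 12.07
eef_pos: [0.5602, 0.2382, 0.181]
orientation: [0.58, 0.405, 0.579, -0.404]
contact_force: [-0.1, 0.5, 0.3]
grip_width: 0.0004
```

```bash
python3 - <<'E'
from workcell import r
import cv2,pickle
S=pickle.load(open('scene.pkl','rb'))
s=r.get_state();print(s['eef_pos'],s['contact_force'])
b=r.camera('scene')
f=lambda c:cv2.resize(c['image'][225:335,310:450,::-1],None,fx=2.8,fy=2.8)
cv2.imwrite('pics/m5.png',cv2.hconcat([f(S),f(b)]))
E
```

```text
[0.56021478 0.23815919 0.1809788 ] [-0.07536893  0.50040726  0.27905756]
```

View pics/m5.png

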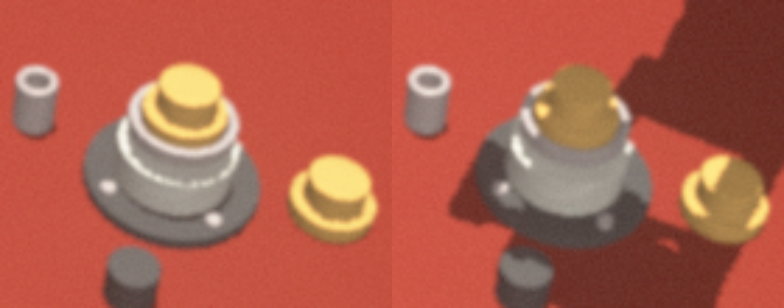

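The plug is back up where it started (boss top at crop (580,85) against (190,85) before), and the neighbours are unmoved. Crossing to the yellow key.

>>> play_rows(
  rows=[
    [[-3, -12, 0, 0], [-8, -33, 0, 0], [-14, -57, 0, 0], [-20, -82, 0, 0], [-27, -107, 0, 0], [-33, -132, 0, 0], [-39, -157, 0, 0], [-45, -182, 0, 0], [-51, -207, 0, 0], [-57, -232, 0, 0], [-64, -257, 0, 0], [-70, -282, 0, 0], [-76, -307, 0, 0], [-82, -332, 0, 0], [-88, -357, 0, 0], [-95, -382, 0, 0], [-101, -407, 0, 0], [-107, -430, 0, 0], [-110, -443.5, 0, 0], [-110, -443.5, 0, 0]],
  ],
)

```text
clock: 13.78
eef_pos: [0.4483, -0.2081, 0.1796]
orientation: [0.579, 0.405, 0.579, -0.406]
contact_force: [-0.2, 0.6, 0.3]
grip_width: 0.0005
```

>>> play_rows(
  rows=[
    [[0, 0, -10, 0], [0, 0, -22, 0], [0, 0, -36, 0], [0, 0, -50, 0], [0, 0, -64, 0], [0, 0, -76, 0], [0, 0, -86, 0], [0, 0, -94, 0], [0, 0, -100, 0], [0, 0, -104, 0], [0, 0, -104, 0], [0, 0, -104, 0]],
  ],
)

```text
clock: 14.78
eef_pos: [0.4484, -0.2081, 0.0757]
orientation: [0.579, 0.405, 0.579, -0.406]
contact_force: [0.8, 0.2, -0.5]
grip_width: 0.0003
```

```bash
python3 - <<'E'
from workcell import r
import cv2
from h import *
s=r.get_state();print(s['eef_pos'],s['contact_force'])
a=r.camera('top');b=r.camera('scene')
print(proj(a,s['eef_pos']),proj(b,s['eef_pos']))
A=cv2.resize(a['image'][220:320,330:460,::-1],None,fx=3,fy=3);B=cv2.resize(b['image'][100:200,190:320,::-1],None,fx=3,fy=3)
cv2.imwrite('pics/m6.png',cv2.hconcat([A,B]))
E
```

```text
[ 0.44838193 -0.20806652  0.07566113] [ 0.82814791  0.20278306 -0.48474662]
[385.04157564 286.23916206] [259.95544463 144.75786785]
```

View pics/m6.png

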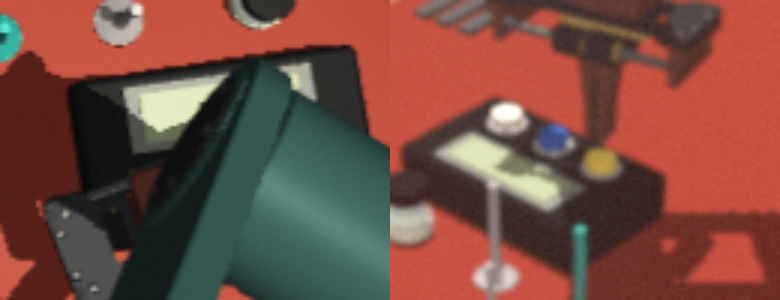

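Fingertips hang just above the yellow key (crop (600,135), key at (601,162)). I'm correcting by (+1.5, +2.5) mm and creeping to contact.

>>> play_rows(
  rows=[
    [[0.8, 1.3, -3, 0], [1.6, 2.5, -6, 0], [1.6, 2.5, -9, 0], [1.6, 2.5, -12, 0], [1.6, 2.5, -14, 0], [1.6, 2.5, -16, 0], [1.6, 2.5, -17, 0], [1.6, 2.5, -18, 0], [1.6, 2.5, -19, 0], [1.6, 2.5, -19.5, 0], [1.6, 2.5, -19.5, 0], [1.6, 2.5, -19.5, 0]],
  ],
)

```text
clock: 15.88
eef_pos: [0.4503, -0.2058, 0.0567]
orientation: [0.58, 0.405, 0.579, -0.406]
contact_force: [-1.1, 1.2, 2.0]
grip_width: 0.0004
```

```bash
python3 - <<'E'
from workcell import r
import cv2
b=r.camera('scene')
cv2.imwrite('pics/m7.png',cv2.resize(b['image'][100:200,190:320,::-1],None,fx=5,fy=5))
E
```

```text
(no output)
```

View pics/m7.png

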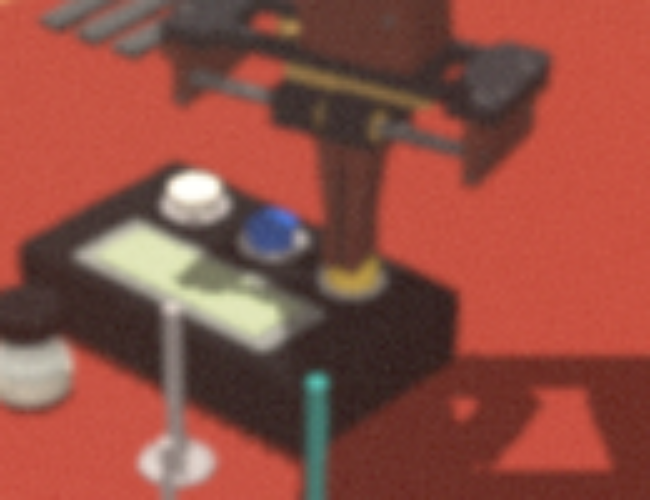

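The tips sit centrally on the yellow key, clear of the blue one. Pressing gently.

>>> play_rows(
  rows=[
    [[0, 0, -0.7, 0], [0, 0, -1.4, 0], [0, 0, -2.1, 0], [0, 0, -2.8, 0], [0, 0, -3.5, 0], [0, 0, -4.2, 0], [0, 0, -4.9, 0], [0, 0, -5.5, 0], [0, 0, -5.9, 0], [0, 0, -5.9, 0], [0, 0, -5.9, 0]],
  ],
)

```text
clock: 16.85
eef_pos: [0.4503, -0.2058, 0.0512]
orientation: [0.58, 0.405, 0.579, -0.406]
contact_force: [-2.6, 1.2, 10.4]
grip_width: 0.0007
```

```bash
python3 - <<'E'
from workcell import r
import numpy as np
F=[]
for i in range(6):
    r.camera('scene');s=r.get_state();F.append(s['contact_force'])
print(np.mean(F,0),s['eef_pos'])
E
```

```text
[-2.01529945  1.05580342 10.60690962] [ 0.45036384 -0.20584686  0.0512709 ]
```

The force rose to about 10 N against the 5 N that holds the key down, with z stopped at 0.0512, so the key is bottomed. Withdrawing.

>>> play_rows(
  rows=[
    [[0, 0, 1, 0], [0, 0, 2, 0], [0, 0, 3, 0], [0, 0, 4, 0], [0, 0, 5, 0], [0, 0, 6, 0], [0, 0, 7, 0], [0, 0, 9, 0], [0, 0, 13, 0], [0, 0, 22, 0], [0, 0, 36, 0], [0, 0, 54, 0], [0, 0, 74, 0], [0, 0, 94, 0], [0, 0, 114, 0], [0, 0, 130, 0], [0, 0, 142, 0], [0, 0, 148, 0], [0, 0, 150, 0], [0, 0, 150, 0]],
  ],
)

```text
clock: 18.82
eef_pos: [0.4505, -0.2059, 0.2017]
orientation: [0.58, 0.405, 0.578, -0.406]
contact_force: [-0.1, -0.5, -0.1]
grip_width: 0.0003
```

```bash
python3 - <<'E'
from workcell import r
import cv2
s=r.get_state();print(s['clock'],s['eef_pos'],s['contact_force'],s['dq'])
b=r.camera('scene')
cv2.imwrite('pics/m8.png',cv2.resize(b['image'][:,:,::-1],(800,600),interpolation=cv2.INTER_CUBIC))
E
```

```text
18.8167 [ 0.45046044 -0.20589542  0.20172774] [-0.06375129 -0.53488546 -0.07746089] [ 2.46734482e-04  1.98300036e-02  1.91703540e-02 -6.86331525e-05
 -1.04266902e-02  1.26542385e-04]
```

View pics/m8.png

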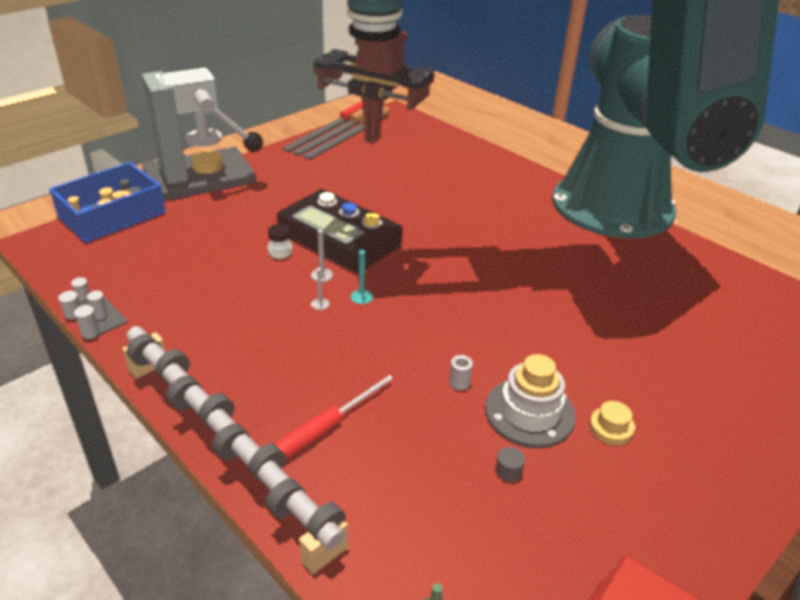

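The scene matches the start: yellow key up at (372,219), plug in the dish at (540,372), valves, jar and loose parts unmoved, and the gripper high and clear. Handing in.

```bash
python3 -c "
from workcell import r
print(r.job_done())"
```

```text
the job is handed in; nothing more can be done
None
```

I did the job in the order asked and handed it in at about 19 s on the robot's clock; no verdict was reported.

- **Plug and dish:** With the fingers shut, I pushed the plug down to TCP z = 0.0844. That is about 7.6 of the 8 mm travel, at about 8 N. I then released it slowly, and the camera shows it back up in its starting place.
- **Yellow key:** I pressed it until it stopped at TCP z = 0.0512. The force there was about 10.5 N, twice the 5 N that holds the key down, so it was fully down. It came back up when I withdrew.
- **Last check:** The arm is clear at z ≈ 0.20 with about zero contact force. By eye, the keys, plug, valves and loose parts match the first picture.
- **Disagreements:** The network's plug and key positions were up to about 1 cm off between the two views, so I used colour and edge positions instead, which agreed to about 2 mm. I know the dish sink only from the TCP height and force, not from a direct measurement. Sideways forces of about 2 N, probably friction, showed while pressing.

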